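Angle the aluminium rail past the post into its bay

ROBOT

A 6-joint arm with a two-finger parallel gripper is mounted at the origin on a cart in front of the work surface, level with it; the furniture and walls round the work are solid. World frame = base frame: x ahead of the robot, y to its left, z up, the work surface at z = 0. Lengths are in mm, angles in degrees, forces in N, time in s.
With the tool pointing down it reaches from about 325 to 775 mm from the base axis. Payload 5.5 kg.
Tool frame: the origin (TCP) lies midway between the tips of the shut fingers; the grasp point (between the pads) lies 19 mm behind it; z points along the fingers, y is the line along which they close (so a half turn about z gives the same grasp; the last joint's range is limited). The gripper opens to 88 mm and grips with 3 to 60 N. Pads are 20 mm wide; open, the fingers measure 115 mm over their backs; the gripper's body (75 mm by 178 mm) begins 61 mm behind the grasp point.
Start: joints at [-75.098, 5.22, 70.514, -0, 104.267, -3.249], TCP at [186.916, -570.157, 222.631] pointing down, gripper open.
Joint ranges: [-164.24, 164.24], [-49.07, 125.15], [9.68, 141.18], [-86.29, 266.29], [3.28, 154.24], [-151.56, 151.56]. Speed limits (degrees/s): [147.25, 147.25, 172.46, 180, 180, 180].

INTERFACE

Orientations are given as a 3x3 rotation matrix whose columns are the frame's x, y, z axes.
In Python, from workcell import observe, viewer, manip gives the robot as it stands.
- The arm moves only by the shell command python3 -m jog 'ROWS' [FORCE]. ROWS is JSON, a list of rows, each a list of 3 entries, a list of its own where there are three numbers: the shift along the world's x, y, z in m, then the turn, a rotation vector about the world's x, y, z in rad, then the closure in counts, from 0 (fully open) to 255 (shut). In form: [[[x, y, z], [rx, ry, rz], grip], ...]. A call has 1 to 8 rows; each row shifts and turns the commanded pose from where the row before left it; what a row does not reach is not made up. A row lasts 1/8 s, in which the tool goes at most 62.5 mm and 10.7 degrees, less where a joint would pass 70% of its speed; a pose out of reach is approached as far as the arm can. A call is refused whole if a number of a shift passes 0.0625 or a number of a turn 0.188, either way. A call with a gripper value outside its range is refused whole. The fingers move at their own pace and stop on an object; FORCE is the grip in N (left out, the last holds). Time passes only in rows, so rows that do not move let the fingers close. It gives the time, the measured TCP pose, the force, the opening and the grip force at its end, in the units of the state.
- observe(): the state, without advancing time (a new reading comes with each control period).
- viewer.read_camera(name): name is "scene" or "top"; returns a dict with "image" (480x640x3 uint8, red, green, blue), "z_map" (480x640 float32, mm along the optical axis (not along the pixel's ray), 0 where there is no reading), "K" (3x3 intrinsics, pixels), "D" ([k1, k2, p1, p2, k3] as OpenCV has them; the pictures are not rectified), "camera_from_world" (4x4, takes a point from world to camera coordinates). Camera axes: x right, y up, looking along -z (the intrinsics and any distortion apply to the point x, -y, -z); pixel columns grow to the right and rows downward; lengths in mm; the calibration is good to about 2 mm. A picture is of the moment at which its call begins.
- manip.hand_in(): hands the job in; it is judged then, once.
The state is a dict: "time_s": time; "q": joint angles; "qvel": joint speeds; "effort": joint torques, N m; "ee_pos": TCP position; "tool_rot": TCP orientation; "force": force on the tool from outside, world axes, zero at the start; "wrist_torque": the same for the moment, N m; "gripper_width": finger opening in mm; "gripper_force": force on a finger pad.
Only numpy, scipy, OpenCV 4.12 (cv2) and the standard library are available. Lean on these libraries where they do the work, as an engineer would, in place of code of your own. Each camera call takes 0.05 s, during which the arm holds its last target. There are 200 camera calls.

TASK

Stow the loose aluminium rail in the blue bay by pushing it along the worktop with the fingertips: angle it so that its right-hand end goes in behind the post first, then push the left-hand end in, until the rail lies fully home along the bay's back fence. Never pinch the rail or lift it off the worktop, and leave everything else standing where it is.

Things in the scene. Friction and masses are not known exactly. Their poses are not given: they have to be found in the camera images.
- rail: loose aluminium profile, black end caps, 26 mm wide (x), 180 long (y), 28 high, about 0.26 kg, flat on the worktop before the bay, its middle left of the post; origin: centre of underside. At yaw 0 its +y end is the left-hand one and its -x face looks to the robot; starts within 20 degrees of parallel to the bay. Pushed at one end it pivots about a point beyond its middle
- rail_left_end (a point): centre of the rail's left-hand (+y) end face, 14 mm above its underside; at the rail's (0, 0.090, 0.014)
- rail_right_end (a point): centre of the rail's right-hand (-y) end face, 14 mm above its underside; at the rail's (0, -0.090, 0.014)
- rail_bay: fixed blue bay, open above and to the robot (its -x), no floor: back fence 236 mm long inside, cheek 60 mm long at either end (inner faces y = +-0.118, x -0.060 to 0). Walls 6 mm thick, 35 high; a screw foot behind the fence 26 mm wide, 7 high. Origin at worktop height on the middle of the fence's inner face; x points into the fence, away from the robot, y along it to the left
- post: fixed black rubber-sleeved post, 20 mm diameter, 50 high, in the bay's mouth: its axis 62 mm before the fence and 30 to 42 mm right of the bay's middle. The clear mouth between it and the left cheek (138 to 150 mm) is shorter than the rail; the gap between post and fence is 52 mm. Origin: centre of its foot; axes parallel to the bay's
- flask: conical glass flask with pale filling, 67 mm wide, 106 mm high, loose bystander, stands on the worktop, origin at the centre of its underside
- stopper: red rubber stopper, 31 mm wide, 26 mm high, loose bystander, stands on the worktop, origin at the centre of its underside
- sample_cup: clear sample cup with yellow screw lid, 61 mm wide, 62 mm high, loose bystander, stands on the worktop, origin at the centre of its underside
- filter_tin: round tin with green lid, 67 mm wide, 33 mm high, loose bystander, stands on the worktop, origin at the centre of its underside
- petri_dish: round dish with pink filling, 58 mm wide, 15 mm high, loose bystander, stands on the worktop, origin at the centre of its underside
Mind the look-alikes: they are no part of the job. There is more than one size of the rail; the job needs the larger.

How it is judged:
By the outcome, as a careful person would: the job done as asked, in the order asked, and still so for the second after the job is handed in, with the robot touching nothing.
It also fails if it takes over 67 s, if anything falls off the work surface, if the arm or the gripper's body presses on something with over 40 N, if the wrist force passes 120 N, or if a joint passes its speed limit or range.

## Working session

There is one attempt and no reset: what is moved stays moved. The work goes in short steps, Python scripts to look and compute and a shell command to move; the robot and the scene stay as the last step left them, time stands still between calls to the robot, and variables do not carry over. Pictures are saved under pics/ and viewed, at most 10 in all, crops included, and the job is handed in when it is done.

```bash
ls; mkdir -p pics; cat > h.py <<'E'
import numpy as np, cv2
from workcell import observe, viewer, manip
def cam(n):
    c=viewer.read_camera(n); c={k:(np.array(v) if k!='image' else v) for k,v in c.items()}; return c
def ray(c,uv):
    uv=np.array(uv,float).reshape(-1,1,2)
    p=cv2.undistortPoints(uv,c['K'],c['D']).reshape(-1,2)
    d=np.c_[p[:,0],-p[:,1],-np.ones(len(p))]
    T=c['camera_from_world']; R=T[:3,:3]
    return -R.T@T[:3,3], d@R
def onplane(c,uv,z):
    o,d=ray(c,uv); return o+d*((z-o[2])/d[:,2])[:,None]
def proj(c,P):
    P=np.array(P,float).reshape(-1,3);T=c['camera_from_world'];q=P@T[:3,:3].T+T[:3,3]
    q=q*[1,-1,-1]; return cv2.projectPoints(q,np.zeros(3),np.zeros(3),c['K'],c['D'])[0].reshape(-1,2)
def save(n,im): cv2.imwrite('pics/'+n,cv2.cvtColor(im,cv2.COLOR_RGB2BGR))
E
python3 - <<'E'
from h import *
for n in('top','scene'):
    c=cam(n); save(n+'0.png',c['image']); T=c['camera_from_world'];print(n,(-T[:3,:3].T@T[:3,3]).round())
s=observe();print(s['time_s'],s['ee_pos'],s['tool_rot'],s['force'],s['gripper_width'])
E
```

```text
pics
top [ 292.  -27. 1754.]
scene [  74.  954. 1238.]
0.1 [ 186.83128697 -569.89067901  221.62821742] [[ 9.50238269e-01  3.11523689e-01 -4.72443394e-04]
 [ 3.11524038e-01 -9.50236767e-01  1.69140502e-03]
 [ 7.79796487e-05 -1.75441525e-03 -9.99998458e-01]] [0.13026722 0.03602234 0.05486044] 87.8387922059633
```

View pics/top0.png

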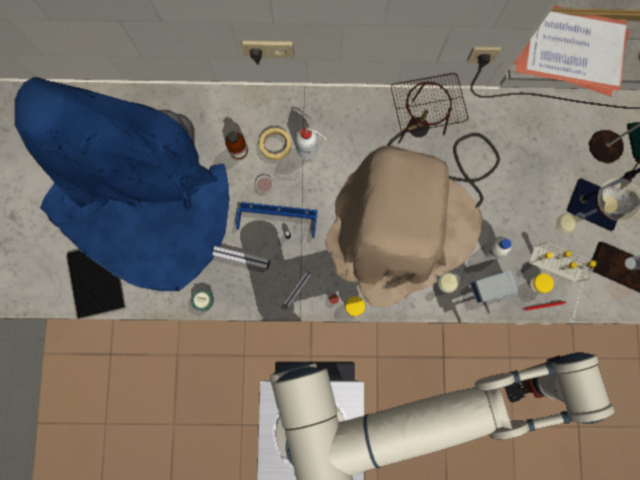

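View pics/scene0.png

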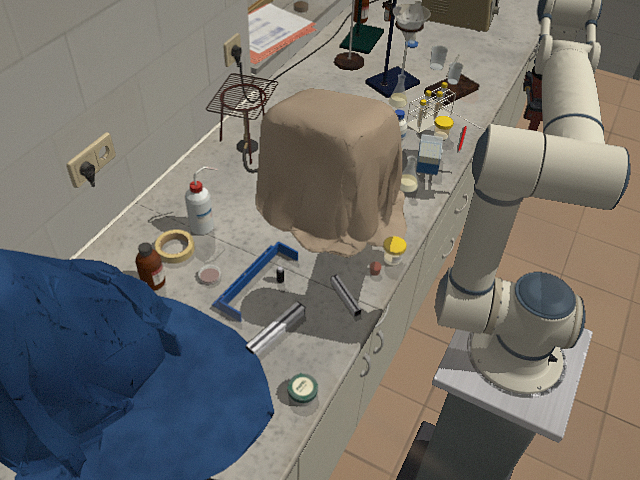

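Top view: candidates for the rail are the long profile at (241,257) and a shorter one at (296,289). The bay is at (277,215), the post at (287,232), the tin at (202,300), the stopper at (334,299) and the cup at (355,307). The larger profile, at (241,257), is my choice; I'll check it in a close crop and measure.

```bash
python3 - <<'E'
from h import *
c=cam('top'); im=c['image']
x0,y0,x1,y1=195,190,345,302
save('crop1.png',cv2.resize(im[y0:y1,x0:x1],None,fx=5.3,fy=5.3,interpolation=cv2.INTER_CUBIC))
z=c['z_map']
def P(u,v):
    o,d=ray(c,[[u,v]]); return (o+d[0]*z[int(v),int(u)]).round()
# height map: coarse
for v in range(180,330,10):
    print(v,' '.join('%4d'%P(u,v)[2] for u in range(180,400,10)))
for uv in [(241,257),(214,248),(269,265),(296,289),(240,205),(316,212),(202,300),(334,299),(355,307),(287,232)]:print(uv,P(*uv))
E
```

```text
180  135   90   68   53   19    3    3    3   17   11   -4   -1   -2    1   -4   -1   -2   27  224  310  315  318
190  107   56   39   29   16   -6    0    2 1754   14    5    9    0   -2  -11    4    1  117  254  316  329  332
200   26   38   47   29   23   -6   -3   -1    3   -4    3    0   -3    2   -1    3   35  105  282  327  332  335
210   11   32   35   35   21   -3   21   31   40    5    7    8   -2    5   -2  -10   31  108  301  329  338  342
220   24   11   22   23   24   -8   -4    0    1   -5   -1   -3    3    5    7   -1   18  229  318  332  346  347
230   26   16   23   22   21   -2    7   -3   -2   -2    0    4    3   -1   -3   18   16  251  327  340  346  349
240   36   29   17   21   21   -2    2    2    1   -5    4   -4   -7    3   -2   16   73  251  318  345  346  349
250   24   19   17   19   30   33    3   -3    8    3    4   -2   -2    8    6   22   32  230  299  321  332  336
260   25   23   22   13   -4    3   26   30   29    0    2    0   -5    0   -1    2   20   98  233  273  288  304
270   18   22   19   12    5   -5   -2   -7   -6   -8    8    1   -4   -2 
[... 192 characters left out ...]
    1   -7    5   -2   -2   -1   -6    6    2   -2   -1   12   17   13   26
300   -5   10   25   36   -4    3   -2   -7    6    6    0   26   -1   -1   -1   27   -3   67   65   16   12   17
310   -1    1   35   -6    1    4   -4    1    3    3   11   -4    0    3    7    5    2   64   56    3   -1   -4
320 -898 -910 -888 -903 -917  -14   -6   -2    3  -14   -2   -9   -7    4   -2    2   -7   -4   -4    5    6   -3
(241, 257) [525. 225.  28.]
(214, 248) [553. 311.  25.]
(269, 265) [505. 141.  -6.]
(296, 289) [428.  52.  27.]
(240, 205) [697. 238.   3.]
(316, 212) [678.  -6.   1.]
(202, 300) [391. 339.  33.]
(334, 299) [398. -65.  30.]
(355, 307) [ 373. -128.   57.]
(287, 232) [601.  82.  59.]
```

View pics/crop1.png

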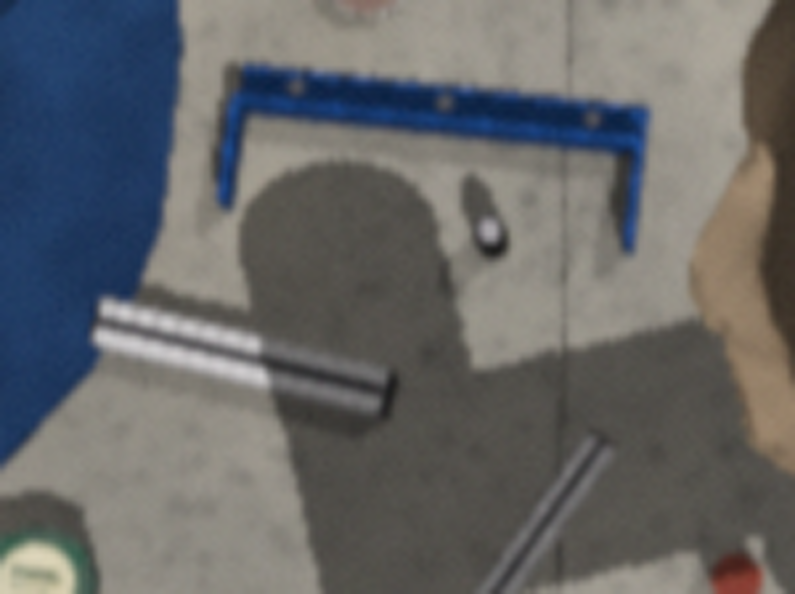

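The crop confirms the choice: the long profile with black end caps runs from crop (95,322) to (392,392) and is clearly larger and wider than the one ending at (600,440). The post is at crop (490,240), the bay's inner corners at about (240,112) and (628,150). Now I'll measure the bay and post, and crop the scene view for a second set of rail points.

```bash
python3 - <<'E'
from h import *
c=cam('top'); im=c['image']; hsv=cv2.cvtColor(im,cv2.COLOR_RGB2HSV)
m=((hsv[...,0]>100)&(hsv[...,0]<125)&(hsv[...,1]>110)).astype(np.uint8)
n,l,st,_=cv2.connectedComponentsWithStats(m[195:245,230:325]); k=1+np.argmax(st[1:,4]); b=np.zeros_like(m); b[195:245,230:325]=l==k
print(st[k])
us=np.arange(246,310); ed=np.array([[u,np.nonzero(b[:,u])[0].max()+0.5] for u in us])
p=onplane(c,ed,0); f=np.polyfit(p[:,1],p[:,0],1); r=p[:,0]-np.polyval(f,p[:,1]); g=abs(r)<4; f=np.polyfit(p[g,1],p[g,0],1); print('fence x=f(y)',f,r.std(), 'yaw',np.degrees(-np.arctan(f[0])))
for rows,uside in((range(214,227),'L'),(range(220,235),'R')):
    for v in rows:
        w=np.nonzero(b[v])[0]; w=w[w<270] if uside=='L' else w[w>290]
        if len(w): print(uside,v,w.min(),w.max(),onplane(c,[[w.min()-.5,v],[w.max()+.5,v]],35)[:,:2].round(1).tolist(),onplane(c,[[w.max()+.5,v]],0)[0,:2].round(1))
s5=lambda a:[[195+x/5.3-.4,190+y/5.3-.4] for x,y in a]
print('post top',onplane(c,s5([(489,229)]),50),'foot near',onplane(c,s5([(493,256)]),0))
print('groove',onplane(c,s5([(98,322),(390,390)]),28)); print('far top',onplane(c,s5([(100,297),(396,370)]),28)); print('near bottom',onplane(c,s5([(93,343),(385,416)]),0))
s=cam('scene'); save('crop2.png',cv2.resize(s['image'][230:360,200:370],None,fx=4.5,fy=4.5,interpolation=cv2.INTER_CUBIC))
E
```

```text
[  6   8  81  34 711]
fence x=f(y) [9.54793562e-02 6.56747436e+02] 0.9254306688829217 yaw -5.454030699676331
L 214 237 240 [[660.4, 243.4], [660.6, 230.8]] [668.1 236.1]
L 215 237 239 [[657.2, 243.2], [657.3, 233.8]] [664.8 239.1]
L 216 237 239 [[654.0, 243.1], [654.1, 233.7]] [661.5 239. ]
L 217 237 239 [[650.8, 243.0], [650.9, 233.6]] [658.2 238.9]
L 218 237 239 [[647.6, 242.9], [647.7, 233.5]] [654.9 238.8]
L 219 237 239 [[644.4, 242.7], [644.5, 233.4]] [651.7 238.7]
L 220 237 239 [[641.2, 242.6], [641.3, 233.2]] [648.4 238.5]
L 221 236 238 [[638.0, 245.6], [638.1, 236.3]] [645.1 241.6]
L 222 236 238 [[634.8, 245.5], [634.9, 236.1]] [641.9 241.5]
L 223 236 238 [[631.6, 245.4], [631.7, 236.0]] [638.6 241.4]
L 224 236 238 [[628.4, 245.3], [628.5, 235.9]] [635.3 241.2]
L 225 236 238 [[625.2, 245.1], [625.3, 235.8]] [632.1 241.1]
L 226 236 238 [[622.0, 245.0], [622.1, 235.7]] [628.8 241. ]
R 220 314 315 [[644.3, 1.4], [644.4, -4.9]] [651.6  -4.5]
R 221 314 315 [[641.1, 1.3], [641.2, -4.9]] [648.3  -4.5]
R 222 314 315 [[637.9, 1.3], [638.0, -5.0]] [645.   -4.6]
R 223 314 315 [[634.7, 1
[... 358 characters left out ...]
6, -2.2]] [622.2  -1.7]
R 230 313 314 [[612.3, 4.0], [612.4, -2.2]] [618.9  -1.7]
R 231 313 314 [[609.1, 4.0], [609.2, -2.3]] [615.7  -1.8]
R 232 313 314 [[605.9, 3.9], [606.0, -2.3]] [612.4  -1.8]
R 233 313 314 [[602.8, 3.9], [602.8, -2.4]] [609.2  -1.9]
R 234 313 314 [[599.6, 3.8], [599.7, -2.4]] [605.9  -1.9]
post top [[599.66730524  83.05039409  50.        ]] foot near [[592.23445415  83.49187076   0.        ]]
groove [[545.21012494 312.84112484  28.        ]
 [506.96997068 140.28538374  28.        ]]
far top [[560.09641128 312.33449992  28.        ]
 [518.8324987  137.10191274  28.        ]]
near bottom [[536.61803701 320.75611903   0.        ]
 [494.84440475 145.52379      0.        ]]
```

View pics/crop2.png

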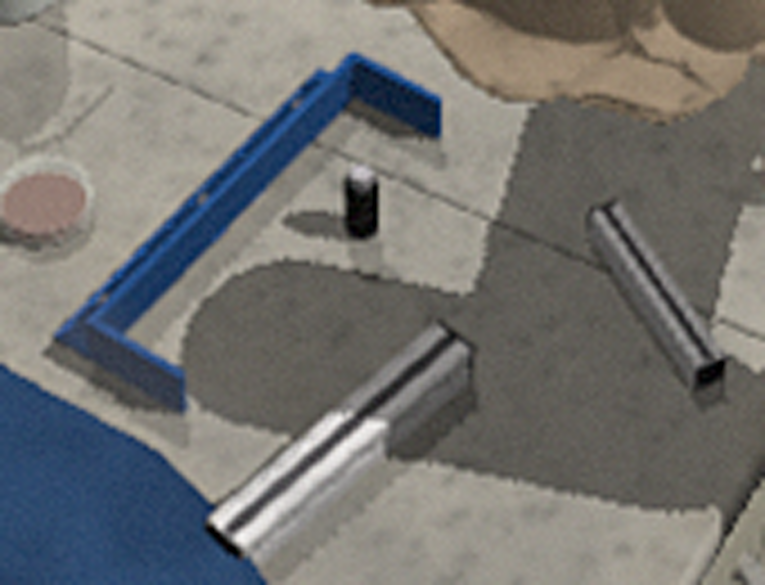

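The scene crop shows the same rail from (225,540) to (455,345), the bay behind it and the post at (362,205). The blue cloth's edge lies right at the rail's left end, (165,465) to (265,585). I need its real extent before choosing pushing spots.

```bash
python3 - <<'E'
from h import *
for n in('top','scene'):
    Z=[]
    for i in range(4):
        c=cam(n); z=c['z_map'].astype(float); z[z==0]=np.nan; Z.append(z)
    z=np.nanmedian(Z,0); vv,uu=np.mgrid[:480,:640]
    o,d=ray(c,np.c_[uu.ravel(),vv.ravel()]); P=o+d*z.reshape(-1,1)
    print(n,'cols y:',list(range(400,-70,-15)))
    for x in range(700,400,-15):
        row=[]
        for y in range(400,-70,-15):
            q=P[(abs(P[:,0]-x)<8)&(abs(P[:,1]-y)<8)&(P[:,2]<450)]
            row.append('%4d'%np.median(q[:,2]) if len(q)>3 else '   .')
        print(x,''.join(row))
E
```

```text
top cols y: [400, 385, 370, 355, 340, 325, 310, 295, 280, 265, 250, 235, 220, 205, 190, 175, 160, 145, 130, 115, 100, 85, 70, 55, 40, 25, 10, -5, -20, -35, -50, -65]
700   80  37  38  35  29  24  21  21  18  -1   0   2   3   3   2   0   0   0   1   0   0   0   0   0  -1   0   0   0   0   0   0  11
685   47  32  35  35  32  25  21  21  16   0   0   6   4   5   4   4   4   2   3   4   3   3   2   4   2   2   1   0   0   0   0   4
670   21  27  31  31  31  27  21  20  16   0   0  16   2  10   6  12  15  22  18  25  20  31   6   5   2   3   3   1   0   0   0   1
655   18  25  26  29  29  27  23  20  14   1   0  10   0   0   0  -1   0   0   0  -1   0   1   0   1   4  12  10  20   0   0   0   2
640   19  19  22  23  23  25  24  20  11   0   0   4   0   0   0  -1   0  -1  -1  -1   0   0  -1   0   0   0   0   2   0   0   0  16
625   19  18  19  20  20  19  21  21  14   0   1   0   0   0  -1   0   0  -1  -1   0   0   0   0  -1  -1   0  -1   3   0   0   1  18
610   21  19  19  19  18  18  18  17   5  -1  -1  -1  -1   0  -1   0   0  -1   0  -1  -1  36  -1   0   0  -1   1   2   0  -1  18  18
595
[... 3905 characters left out ...]
  14   0   0   0  -1  -1  -1  -2  -1  -1  -1  -1  -2  -2  -2  -2  -2  -1  -2  -1  -2  -1  15  17   0  -1  -1  -1  -1
460   16  15   5   0   0   0   0  -1  -2  -1  -1  -1  -2  -1  -1  -2  -2  -1  -1  -1  -1  -2  -2  -2   6  18  -1  -1  -1  -1  -1  -1
445   12   1   0   0   0   0   0   0  -1  -1  -1  -1  -1  -2  -2  -1  -1  -1  -2  -1  -2  -2  -1   0  17  17  -1  -1  -1  -1  -2  -2
430    0   0   0   0   0   0   0   0  -1  -1  -1  -2  -2  -1  -1  -1  -2  -2  -2  -1  -1  -2  -1  16  18  -1  -1  -1  -1  -2  -1  -1
415    0   0   0  32  32  32  32   0   0  -2  -1  -1  -2  -1  -2  -2  -2  -2  -1  -1  -1  -2   7  17   0  -2  -1   0  -2  -1   0  -1<stdin>:6: RuntimeWarning: All-NaN slice encountered
```

Bay origin is about (668,117), yaw −5.5°. The post sits at bay (−62,−40), and the rail's middle is near (527,228) with yaw −13.3°. The cloth edge, 20 mm high, is beside the rail's left end, so I start with the right end. Moving there with the fingers shut.

```bash
python3 -m jog '[[[0.02,0.052,0],[0,0,0],255],[[0.02,0.052,0],[0,0,0],255],[[0.02,0.052,0],[0,0,0],255],[[0.02,0.052,0],[0,0,0],255],[[0.02,0.052,0],[0,0,0],255],[[0.02,0.052,0],[0,0,0],255],[[0.02,0.052,0],[0,0,0],255]]' 20; python3 -m jog '[[[0.02,0.052,0],[0,0,0],255],[[0.02,0.052,0],[0,0,0],255],[[0.02,0.052,0],[0,0,0],255],[[0.02,0.052,0],[0,0,0],255],[[0.02,0.052,0],[0,0,0],255],[[0.02,0.052,0],[0,0,0],255],[[0.0,0.0,0],[0,0,0],255]]'
```

```text
time_s: 1.52
ee_pos: [327.2, -204.5, 222.9]
tool_rot: [[0.95, 0.311, 0.001], [0.311, -0.95, -0.001], [0.001, 0.001, -1.0]]
force: [1.6, -0.6, 0.8]
gripper_width: 21.0
gripper_force: 0.0
time_s: 2.4
ee_pos: [447.0, 108.9, 221.9]
tool_rot: [[0.949, 0.317, -0.002], [0.317, -0.949, 0.0], [-0.001, -0.001, -1.0]]
force: [-1.0, 0.1, -0.4]
gripper_width: 0.3
gripper_force: 0.0
```

```bash
python3 -m jog '[[[0.019,0.049,-0.02],[0,0,0],255],[[0,0,-0.06],[0,0,0],255],[[0,0,-0.06],[0,0,0],255],[[0,0,-0.045],[0,0,0],255],[[0,0,-0.025],[0,0,0],255],[[0.0,0.0,0],[0,0,0],255]]'; python3 -m jog '[[[0.008,0,0],[0,0,0],255],[[0.007,0,0],[0,0,0],255],[[0.007,-0.001,0],[0,0,0],255],[[0.007,-0.001,0],[0,0,0],255],[[0.007,-0.002,0],[0,0,0],255],[[0.007,-0.002,0],[0,0,0],255],[[0.007,-0.002,0],[0,0,0],255],[[0,0,0],[0,0,0],255]]'
```

```text
time_s: 3.15
ee_pos: [464.3, 153.4, 10.6]
tool_rot: [[0.951, 0.311, -0.004], [0.311, -0.951, -0.001], [-0.005, 0.0, -1.0]]
force: [-0.3, -0.3, -0.2]
gripper_width: 0.2
gripper_force: 0.0
time_s: 4.15
ee_pos: [516.5, 146.5, 12.5]
tool_rot: [[0.95, 0.311, 0.0], [0.311, -0.95, -0.0], [0.0, 0.0, -1.0]]
force: [0.5, 0.3, -0.9]
gripper_width: 0.4
gripper_force: 0.0
```

```bash
cat >> h.py <<'E'
O=np.array([667.9,116.9]); a=np.radians(-5.45); XB=np.array([np.cos(a),np.sin(a)]); YB=np.array([-np.sin(a),np.cos(a)])
def tob(p): p=np.asarray(p)[...,:2]-O; return np.stack([p@XB,p@YB],-1)
def cloud(n,k=3):
    Z=[]
    for i in range(k):
        c=cam(n); z=c['z_map'].astype(float); z[z==0]=np.nan; Z.append(z)
    z=np.nanmedian(Z,0); vv,uu=np.mgrid[:480,:640]
    o,d=ray(c,np.c_[uu.ravel(),vv.ravel()]); P=o+d*z.reshape(-1,1)
    return P[np.isfinite(P).all(1)]
def rail(k=3,names=('top','scene'),off={'top':0,'scene':2}):
    import warnings; warnings.simplefilter('ignore')
    for n in names:
        P=cloud(n,k); P[:,2]+=off[n]; B=tob(P)
        s=(P[:,2]>22)&(P[:,2]<33)&(B[:,0]>-230)&(B[:,0]<-1)&(B[:,1]>-115)&(B[:,1]<230)
        s&=~((abs(B[:,1])>108)&(B[:,0]>-70))&(np.hypot(B[:,0]+62,B[:,1]+40)>13)
        e=observe()['ee_pos']; 
        if e[2]<60: s&=np.hypot(P[:,0]-e[0],P[:,1]-e[1])>22
        g=np.zeros((240,360),np.uint8); ij=np.c_[B[s,0]+235,B[s,1]+120].astype(int); g[ij[:,0],ij[:,1]]=1
        g=cv2.morphologyEx(g,cv2.MORPH_CLOSE,np.ones((9,9))); g=cv2.morphologyEx(g,cv2.MORPH_OPEN,np.ones((5,5)))
        N,l,st,_=cv2.connectedComponentsWithStats(g); 
        for k2 in 1+np.argsort(-st[1:,4])[:2]:
            q=np.argwhere(l==k2).astype(np.float32)-[235,120]
            (cx,cy),(w,h),A=cv2.minAreaRect(q.astype(np.float32)); bx=cv2.boxPoints(((cx,cy),(w,h),A))
            L=[bx[i]-bx[i-1] for i in range(4)]; v=max(L,key=np.linalg.norm); v=v*np.sign(v[1])
            yaw=np.degrees(np.arctan2(-v[0],v[1])); u=v/np.linalg.norm(v); c=np.array([cx,cy])
            W=lambda b:(O+b[0]*XB+b[1]*YB).round(1)
            print(n,'area',st[k2,4],'bay c',c.round(1),'yaw rel',yaw.round(1),'size',round(min(w,h)),round(max(w,h)),'R',(c-v/2).round(1),'L',(c+v/2).round(1),'world R',W(c-v/2),'L',W(c+v/2))
    e=observe(); print('t',e['time_s'],'tcp',np.round(e['ee_pos'],1),'bay',tob(e['ee_pos']).round(1),'F',np.round(e['force'],1))
E
python3 -c "from h import *; rail()"
```

```text
top area 1154 bay c [-150.9  166.6] yaw rel 6.1 size 27 57 R [-147.9  138.3] L [-153.9  194.8] world R [533.8 268.7] L [533.2 325.4]
top area 335 bay c [-130.5  213. ] yaw rel 0.0 size 17 28 R [-130.5  199. ] L [-130.5  227. ] world R [556.9 327.4] L [559.5 355.3]
scene area 3355 bay c [-145.3  122.9] yaw rel 9.5 size 28 131 R [-134.6   58.4] L [-156.1  187.5] world R [539.5 187.8] L [530.3 318.4]
scene area 1772 bay c [-142.2  213.3] yaw rel -86.6 size 30 94 R [-189.   210.6] L [-95.4 216.1] world R [499.7 344.5] L [593.4 341. ]
t 4.45 tcp [515.8 146.9  12.6] bay [-154.2   15.4] F [0.2 0.2 0.3]
```

```bash
python3 -m jog '[[[0.008,-0.002,0],[0,0,0],255],[[0.008,-0.002,0],[0,0,0],255],[[0.008,-0.002,0],[0,0,0.05],255],[[0.008,-0.002,0],[0,0,0.05],255],[[0.008,-0.001,0],[0,0,0.05],255],[[0.008,-0.001,0],[0,0,0.05],255],[[0.008,-0.001,0],[0,0,0.05],255],[[0,0,0],[0,0,0],255]]'; python3 -c "from h import *; rail()"
```

```text
time_s: 5.45
ee_pos: [572.7, 135.5, 12.5]
tool_rot: [[0.844, 0.536, 0.0], [0.536, -0.844, -0.0], [0.0, 0.0, -1.0]]
force: [0.1, 0.6, -0.1]
gripper_width: 0.5
gripper_force: 0.0
top area 1619 bay c [-152.   134.2] yaw rel 34.7 size 26 73 R [-131.3  104.3] L [-172.7  164.1] world R [547.1 233.2] L [511.5 296.7]
top area 174 bay c [-142.   211.5] yaw rel -0.0 size 9 18 R [-142.   211.5] L [-142.   211.5] world R [546.6 340.9] L [546.6 340.9]
scene area 3301 bay c [-134.8  107.8] yaw rel 34.7 size 27 145 R [-93.7  48.4] L [-176.   167.2] world R [579.2 173.9] L [508.6 300. ]
scene area 1709 bay c [-137.5  215. ] yaw rel -0.0 size 28 83 R [-137.5  215. ] L [-137.5  215. ] world R [551.4 344. ] L [551.4 344. ]
t 5.75 tcp [571.8 135.9  12.7] bay [-97.4   9.8] F [ 0.8 -0.4 -0.5]
```

Rail now at 35° to the bay, its right end level with the mouth. I'll slide along to its middle and nudge it about 7 mm to give the post more clearance.

```bash
python3 -m jog '[[[-0.005,-0.003,0],[0,0,-0.05],255],[[-0.013,0.023,0],[0,0,0],255],[[-0.013,0.023,0],[0,0,0],255],[[-0.013,0.024,0],[0,0,0],255],[[0.004,0.002,0],[0,0,0],255],[[0.004,0.002,0],[0,0,0],255],[[0.003,0.002,0],[0,0,0],255],[[0,0,0],[0,0,0],255]]'; python3 -c "from h import *; rail(2)"
```

```text
time_s: 6.75
ee_pos: [539.6, 208.2, 12.6]
tool_rot: [[0.87, 0.493, 0.0], [0.493, -0.87, -0.0], [0.0, 0.0, -1.0]]
force: [-0.0, -0.8, 1.3]
gripper_width: 0.3
gripper_force: 0.3
top area 136 bay c [-152.5  141. ] yaw rel -0.0 size 12 15 R [-152.5  141. ] L [-152.5  141. ] world R [529.5 271.7] L [529.5 271.7]
top area 123 bay c [-142.5  220. ] yaw rel -0.0 size 10 13 R [-142.5  220. ] L [-142.5  220. ] world R [546.9 349.4] L [546.9 349.4]
scene area 1495 bay c [-132.5  214. ] yaw rel 0.0 size 30 67 R [-132.5  214. ] L [-132.5  214. ] world R [556.3 342.5] L [556.3 342.5]
scene area 1340 bay c [-153.9  145.4] yaw rel 34.1 size 25 61 R [-136.9  120.2] L [-171.   170.6] world R [543.1 249.5] L [513.9 303. ]
t 6.95 tcp [539.2 208.7  12.5] bay [-136.8   79.1] F [-0.1  0.5  0. ]
```

```bash
python3 -m jog '[[[-0.007,-0.004,0.02],[0,0,0],255],[[0,0,0.04],[0,0,0.18],255],[[-0.005,0.018,0],[0,0,0.18],255],[[-0.005,0.018,0],[0,0,0.18],255],[[-0.005,0.018,0],[0,0,0.18],255],[[-0.005,0.018,0],[0,0,0.18],255],[[-0.005,0.018,0],[0,0,0.18],255],[[-0.003,0.018,0],[0,0,0.18],255]]'; python3 -m jog '[[[0,0,0],[0,0,0.18],255],[[0,0,0],[0,0,0.11],255],[[0,0,0],[0,0,0],255]]';python3 -c "from h import *; rail(2)"
```

```text
time_s: 7.95
ee_pos: [503.8, 313.5, 74.6]
tool_rot: [[-0.211, 0.978, 0.002], [0.978, 0.211, 0.001], [0.001, 0.002, -1.0]]
force: [0.9, -0.6, 0.3]
gripper_width: 0.2
gripper_force: 0.0
time_s: 8.32
ee_pos: [504.0, 312.9, 74.2]
tool_rot: [[-0.475, 0.88, 0.002], [0.88, 0.475, 0.001], [0.0, 0.002, -1.0]]
force: [-0.4, 0.2, -0.2]
gripper_width: 0.2
gripper_force: 0.0
top area 4005 bay c [-116.5   92.8] yaw rel 33.7 size 28 175 R [-68.  20.] L [-165.1  165.6] world R [602.1 143.3] L [519.3 297.4]
top area 25 bay c [-115.  174.] yaw rel 0.0 size 4 4 R [-115.  172.] L [-115.  176.] world R [569.8 299. ] L [570.1 303. ]
scene area 1358 bay c [-137.3  216.3] yaw rel -88.3 size 23 95 R [-184.9  214.9] L [-89.7 217.7] world R [504.2 348.4] L [599.3 342.2]
scene area 91 bay c [-211.   -94.5] yaw rel -0.0 size 9 12 R [-211.   -94.5] L [-211.   -94.5] world R [448.9  42.9] L [448.9  42.9]
t 8.525 tcp [504.  312.8  73.2] bay [-181.8  179.4] F [-0.1  1.1 -0.2]
```

```bash
python3 -m jog '[[[0,0,-0.05],[0,0,0],255],[[0,0,-0.012],[0,0,0],255],[[0.003,-0.006,0],[0,0,0],255],[[0.004,-0.007,0],[0,0,0],255],[[0.004,-0.007,0],[0,0,0],255],[[0.004,-0.007,0],[0,0,0],255],[[0.004,-0.007,0],[0,0,0],255],[[0.004,-0.007,0],[0,0,0],255]]'; python3 -m jog '[[[0.004,-0.007,0],[0,0,0],255],[[0.004,-0.007,0],[0,0,0],255],[[0,0,0],[0,0,0],255]]'; python3 -c "from h import *; rail(2)"
```

```text
time_s: 9.52
ee_pos: [527.4, 271.6, 11.1]
tool_rot: [[-0.476, 0.879, 0.001], [0.879, 0.476, 0.001], [0.0, 0.001, -1.0]]
force: [-1.8, 3.2, 2.7]
gripper_width: 0.5
gripper_force: 1.7
time_s: 9.9
ee_pos: [535.2, 256.6, 10.2]
tool_rot: [[-0.475, 0.88, -0.0], [0.88, 0.475, -0.002], [-0.001, -0.001, -1.0]]
force: [-0.2, -0.4, -0.3]
gripper_width: -0.0
gripper_force: 0.0
top area 3514 bay c [-78.6  35.2] yaw rel 33.4 size 28 155 R [-36.  -29.3] L [-121.2   99.8] world R [629.3  91.1] L [556.7 227.8]
top area 80 bay c [-196. -108.] yaw rel 0.0 size 6 12 R [-196. -114.] L [-196. -102.] world R [462.  22.] L [463.1  34. ]
scene area 2255 bay c [-137.7  214.3] yaw rel -88.2 size 28 132 R [-203.8  212.2] L [-71.6 216.5] world R [485.2 347.5] L [617.2 339.2]
t 10.1 tcp [534.7 257.4  10. ] bay [-146.   127.2] F [ 0.3 -0.1  0.3]
```

```bash
python3 -m jog '[[[0.004,-0.007,0],[0,0,0],255],[[0.004,-0.007,0],[0,0,0],255],[[0.004,-0.007,0.001],[0,0,0],255],[[0.004,-0.007,0],[0,0,0],255],[[0,0,0],[0,0,0],255]]'; python3 - <<'E'
from h import *
rail(2)
c=cam('top'); save('p3.png',cv2.resize(c['image'][190:302,195:345],None,fx=4,fy=4,interpolation=cv2.INTER_CUBIC))
E
```

```text
time_s: 10.72
ee_pos: [551.5, 229.0, 11.8]
tool_rot: [[-0.475, 0.88, 0.001], [0.88, 0.475, -0.0], [-0.001, 0.0, -1.0]]
force: [1.4, 0.1, 0.2]
gripper_width: 0.6
gripper_force: 0.0
top area 3439 bay c [-58.2   5.2] yaw rel 35.0 size 29 156 R [-13.4 -58.9] L [-103.1   69.2] world R [649.   59.6] L [571.9 195.6]
top area 64 bay c [-161.5  225. ] yaw rel -0.0 size 6 9 R [-161.5  225. ] L [-161.5  225. ] world R [528.5 356.2] L [528.5 356.2]
scene area 1391 bay c [-145.5  212.5] yaw rel -0.0 size 31 71 R [-145.5  212.5] L [-145.5  212.5] world R [543.2 342.3] L [543.2 342.3]
scene area 299 bay c [-87.  216.5] yaw rel -0.0 size 21 26 R [-87.  216.5] L [-87.  216.5] world R [601.9 340.7] L [601.9 340.7]
t 10.925 tcp [551.  229.8  11.8] bay [-127.1  101.3] F [-0.5  0.  -0.6]
```

View pics/p3.png

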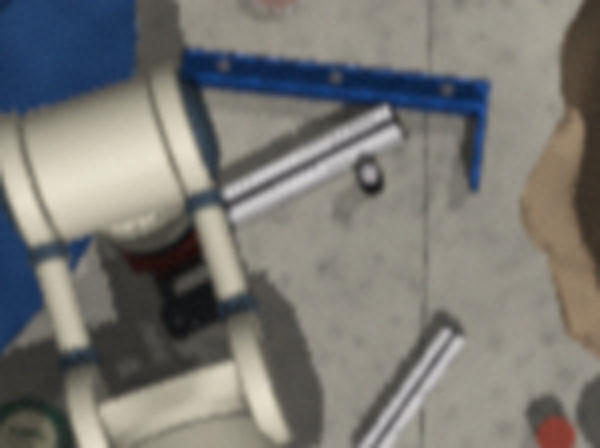

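The crop shows the right end behind the post, rail end at (395,125) with the post at (370,175). Next I push the left end in from its near face.

```bash
python3 -m jog '[[[-0.004,0.007,0],[0,0,0],255],[[-0.022,-0.022,0],[0,0,0],255],[[0.014,-0.026,0],[0,0,0],255],[[0.007,-0.002,0],[0,0,0],255],[[0.007,-0.002,0],[0,0,-0.03],255],[[0.007,-0.002,0],[0,0,-0.05],255],[[0.007,-0.002,0],[0,0,-0.05],255],[[0.007,-0.002,0],[0,0,-0.05],255]]';  python3 -m jog '[[[0.005,-0.001,0],[0,0,-0.03],255],[[0,0,0],[0,0,0],255]]'; python3 -c "from h import *; rail(2)"
```

```text
time_s: 11.98
ee_pos: [573.8, 179.9, 11.3]
tool_rot: [[-0.309, 0.951, -0.001], [0.951, 0.309, 0.0], [0.001, -0.001, -1.0]]
force: [-1.8, -0.0, -0.2]
gripper_width: 0.4
gripper_force: 0.5
time_s: 12.22
ee_pos: [579.2, 178.3, 11.5]
tool_rot: [[-0.282, 0.959, 0.0], [0.959, 0.282, 0.0], [0.0, 0.0, -1.0]]
force: [0.4, -0.7, 0.6]
gripper_width: 0.7
gripper_force: 0.0
top area 2139 bay c [-33.3 -22.1] yaw rel 25.5 size 33 91 R [-13.7 -63.1] L [-52.9  19. ] world R [648.3  55.3] L [617.1 140.9]
top area 446 bay c [-157.8  210.7] yaw rel 81.9 size 21 35 R [-140.7  208.2] L [-175.   213.1] world R [547.6 337.6] L [514.  345.7]
scene area 2110 bay c [-146.5  214. ] yaw rel -0.0 size 30 105 R [-146.5  214. ] L [-146.5  214. ] world R [542.4 343.8] L [542.4 343.8]
scene area 1120 bay c [-79.4  73.8] yaw rel 26.6 size 26 66 R [-64.6  44.2] L [-94.2 103.4] world R [607.8 167. ] L [583.9 228.8]
t 12.425 tcp [578.9 178.   11.7] bay [-94.4  52.4] F [ 0.5 -0.7  0. ]
```

```bash
python3 -m jog '[[[-0.007,-0.002,0],[0,0,0.08],255],[[-0.030,0.049,0],[0,0,0],255],[[0.026,0.028,0],[0,0,0],255],[[0.003,-0.008,0],[0,0,0],255],[[0.003,-0.008,0],[0,0,0],255],[[0.003,-0.008,0],[0,0,0],255],[[0.003,-0.007,0],[0,0,0],255],[[0.002,-0.006,0],[0,0,-0.02],255]]';  python3 -m jog '[[[0.001,-0.003,0],[0,0,-0.02],255],[[0,0,0],[0,0,0],255]]'; python3 -c "from h import *; rail(2)"
```

```text
time_s: 13.42
ee_pos: [582.0, 215.0, 11.8]
tool_rot: [[-0.337, 0.941, 0.0], [0.941, 0.337, 0.0], [0.0, 0.0, -1.0]]
force: [-0.9, 2.2, -0.3]
gripper_width: 0.2
gripper_force: 1.0
time_s: 13.68
ee_pos: [583.1, 212.3, 11.8]
tool_rot: [[-0.319, 0.948, 0.0], [0.948, 0.319, -0.001], [-0.001, 0.0, -1.0]]
force: [0.5, -0.1, 0.1]
gripper_width: 0.5
gripper_force: 0.0
top area 3659 bay c [-41.8 -17.4] yaw rel 22.6 size 34 151 R [-12.7 -87.1] L [-70.8  52.3] world R [647.   31.4] L [602.4 175.7]
top area 381 bay c [-129.5  212.5] yaw rel 0.0 size 19 29 R [-129.5  198. ] L [-129.5  227. ] world R [557.8 326.3] L [560.5 355.2]
scene area 1642 bay c [-154.   213.5] yaw rel -0.0 size 31 90 R [-154.   213.5] L [-154.   213.5] world R [534.9 344.1] L [534.9 344.1]
scene area 315 bay c [-27.3 -78.5] yaw rel 41.8 size 15 33 R [-16.2 -91. ] L [-38.5 -66.1] world R [643.1  27.9] L [623.3  54.8]
t 13.875 tcp [583.  212.8  11.7] bay [-93.6  87.4] F [-0.3 -0.5 -0.4]
```

```bash
python3 -m jog '[[[-0.003,0.009,0],[0,0,0],255],[[-0.027,-0.021,0],[0,0,0],255],[[0.015,-0.024,0],[0,0,0],255],[[0.007,-0.001,0],[0,0,0],255],[[0.007,-0.001,0],[0,0,-0.04],255],[[0.007,-0.0,0],[0,0,-0.05],255],[[0.007,-0.001,0],[0,0,-0.05],255],[[0.007,-0.001,0],[0,0,-0.05],255]]';  python3 -m jog '[[[0.007,-0.001,0],[0,0,-0.05],255],[[0.007,0,0],[0,0,-0.05],255],[[0.005,-0.001,0],[0,0,-0.05],255],[[0,0,0],[0,0,0],255]]'; python3 -c "from h import *; rail(2)"
```

```text
time_s: 14.88
ee_pos: [603.0, 174.2, 11.4]
tool_rot: [[-0.133, 0.991, -0.001], [0.991, 0.133, 0.001], [0.001, -0.001, -1.0]]
force: [-0.9, 0.7, 0.2]
gripper_width: 0.4
gripper_force: 0.6
time_s: 15.38
ee_pos: [622.2, 171.8, 11.5]
tool_rot: [[0.014, 1.0, -0.0], [1.0, -0.014, 0.0], [0.0, -0.0, -1.0]]
force: [-0.1, 0.6, 0.2]
gripper_width: 0.4
gripper_force: 0.0
top area 3159 bay c [-21.  -44.5] yaw rel 0.8 size 35 107 R [-20.3 -98. ] L [-21.7   9.1] world R [638.4  21.2] L [647.1 128. ]
top area 294 bay c [-163.   221.5] yaw rel -0.0 size 13 32 R [-163.   221.5] L [-163.   221.5] world R [526.7 352.9] L [526.7 352.9]
scene area 1967 bay c [-150.4  214.2] yaw rel -88.9 size 28 99 R [-200.   213.2] L [-100.8  215.2] world R [489.  348.1] L [588.  340.7]
scene area 805 bay c [-19.6 -77.5] yaw rel 4.8 size 26 47 R [ -17.7 -101.1] L [-21.6 -54. ] world R [640.7  18. ] L [641.3  65.2]
t 15.575 tcp [621.9 171.2  11.6] bay [-51.   49.7] F [ 0.1 -0.5  0.1]
```

```bash
python3 -m jog '[[[0.004,0,0],[0,0,-0.04],255],[[0.003,-0.001,0],[0,0,-0.04],255],[[0.003,0,0],[0,0,-0.03],255],[[0.001,0,0],[0,0,0],255]]'; python3 -m jog '[[[0.001,0,0],[0,0,0],255],[[0,0,0],[0,0,0],255]]';  python3 -c "from h import *; rail(2)"
```

```text
time_s: 16.08
ee_pos: [632.9, 169.9, 11.6]
tool_rot: [[0.123, 0.992, -0.0], [0.992, -0.123, 0.0], [0.0, -0.0, -1.0]]
force: [-1.6, 0.7, 0.5]
gripper_width: 0.5
gripper_force: 0.6
time_s: 16.32
ee_pos: [633.9, 169.9, 11.6]
tool_rot: [[0.123, 0.992, -0.0], [0.992, -0.123, 0.0], [0.0, -0.0, -1.0]]
force: [-0.4, 0.3, 0.2]
gripper_width: 0.2
gripper_force: 0.4
top area 3098 bay c [-18.5 -47.5] yaw rel 0.0 size 31 109 R [ -18.5 -102. ] L [-18.5   7. ] world R [639.8  17.1] L [650.1 125.6]
top area 502 bay c [-120.   208.5] yaw rel 0.0 size 22 39 R [-120.  189.] L [-120.  228.] world R [566.4 316.4] L [570.1 355.3]
scene area 1491 bay c [-19.  -74.5] yaw rel 0.0 size 32 55 R [ -19. -102.] L [-19. -47.] world R [639.3  17.2] L [644.5  71.9]
scene area 1377 bay c [-142.8  215.5] yaw rel -88.8 size 27 86 R [-185.8  214.5] L [-99.8 216.4] world R [503.3 348.1] L [589.1 341.8]
t 16.525 tcp [633.9 169.9  11.7] bay [-38.8  49.5] F [-1.2  0.2 -0.8]
```

```bash
for i in 1 ; do python3 -m jog '[[[0.002,0,0],[0,0,0],255],[[0.0,0,0],[0,0,0],255]]'; done; python3 -m jog '[[[0.002,0,0],[0,0,0],255],[[0,0,0],[0,0,0],255]]'; python3 -m jog '[[[0.002,0,0],[0,0,0],255],[[0,0,0],[0,0,0],255]]'
```

```text
time_s: 16.77
ee_pos: [634.5, 169.8, 11.6]
tool_rot: [[0.123, 0.992, -0.004], [0.992, -0.123, -0.0], [-0.001, -0.004, -1.0]]
force: [-6.6, 0.7, 2.9]
gripper_width: 0.3
gripper_force: 3.6
time_s: 17.02
ee_pos: [634.7, 169.7, 11.7]
tool_rot: [[0.123, 0.992, -0.008], [0.992, -0.123, -0.001], [-0.002, -0.008, -1.0]]
force: [-14.3, -0.6, 8.5]
gripper_width: 0.5
gripper_force: 7.3
time_s: 17.27
ee_pos: [634.8, 169.5, 11.6]
tool_rot: [[0.123, 0.992, -0.012], [0.992, -0.123, -0.002], [-0.003, -0.012, -1.0]]
force: [-22.2, -2.3, 11.9]
gripper_width: 0.4
gripper_force: 11.0
```

Left end is firm against the fence. Now a check push near the post so that the right end is home too.

```bash
python3 -m jog '[[[-0.012,0.001,0],[0,0,0],255],[[-0.003,-0.03,0],[0,0,0],255],[[-0.003,-0.03,0],[0,0,0],255],[[0.003,0,0],[0,0,0],255],[[0.002,0,0],[0,0,0],255],[[0,0,0],[0,0,0],255]]'; python3 -m jog '[[[0.002,0,0],[0,0,0],255],[[0,0,0],[0,0,0],255]]';python3 -m jog '[[[0.002,0,0],[0,0,0],255],[[0,0,0],[0,0,0],255]]';python3 -m jog '[[[0.002,0,0],[0,0,0],255],[[0,0,0],[0,0,0],255]]'
```

```text
time_s: 18.02
ee_pos: [627.2, 111.8, 11.6]
tool_rot: [[0.123, 0.992, 0.0], [0.992, -0.123, 0.0], [0.0, 0.0, -1.0]]
force: [0.5, 0.5, -0.0]
gripper_width: 0.5
gripper_force: 0.0
time_s: 18.27
ee_pos: [628.8, 111.5, 11.5]
tool_rot: [[0.123, 0.992, -0.001], [0.992, -0.123, 0.0], [0.0, -0.001, -1.0]]
force: [-0.5, 1.3, 0.3]
gripper_width: 0.4
gripper_force: 0.5
time_s: 18.52
ee_pos: [629.3, 111.4, 11.5]
tool_rot: [[0.123, 0.992, -0.004], [0.992, -0.123, 0.0], [-0.0, -0.004, -1.0]]
force: [-7.1, 0.6, 4.6]
gripper_width: 0.6
gripper_force: 3.9
time_s: 18.77
ee_pos: [629.4, 111.4, 11.5]
tool_rot: [[0.123, 0.992, -0.009], [0.992, -0.123, 0.0], [-0.001, -0.009, -1.0]]
force: [-15.7, 0.7, 8.6]
gripper_width: 0.5
gripper_force: 8.0
```

```bash
python3 -m jog '[[[-0.012,0,0],[0,0,0],255],[[-0.02,0.002,0],[0,0,0],255],[[-0.01,0,0.04],[0,0,0],255],[[-0.02,0,0.05],[0,0,0],255],[[-0.06,0,0.06],[0,0,0],255],[[-0.06,-0.02,0.04],[0,0,0],255],[[-0.06,-0.02,0.0],[0,0,0],255],[[-0.02,-0.06,0],[0,0,0],255]]'; python3 -m jog '[[[0.0,-0.06,0],[0,0,0],255],[[0.0,-0.06,0],[0,0,0],255],[[0.0,-0.06,0],[0,0,0],255],[[0,0,0],[0,0,0],255]]'; python3 - <<'E'
from h import *
rail(3)
c=cam('top'); s=cam('scene'); A=cv2.resize(c['image'][190:320,190:365],None,fx=4.4,fy=4.4,interpolation=cv2.INTER_CUBIC)
save('p4.png',A); save('p5.png',cv2.resize(s['image'][225:415,200:430],None,fx=3,fy=3,interpolation=cv2.INTER_CUBIC))
E
```

```text
time_s: 19.77
ee_pos: [396.0, 17.9, 180.2]
tool_rot: [[0.118, 0.993, 0.004], [0.993, -0.118, 0.0], [0.001, 0.004, -1.0]]
force: [1.7, -1.2, 0.3]
gripper_width: 0.7
gripper_force: 0.0
time_s: 20.27
ee_pos: [396.8, -166.5, 178.9]
tool_rot: [[0.131, 0.991, -0.0], [0.991, -0.131, -0.001], [-0.001, 0.0, -1.0]]
force: [0.0, -0.4, 0.5]
gripper_width: 0.4
gripper_force: 0.0
top area 4665 bay c [-16.5 -13. ] yaw rel 0.0 size 29 178 R [ -16.5 -102. ] L [-16.5  76. ] world R [641.8  16.9] L [658.7 194.1]
top area 383 bay c [-141.   202.5] yaw rel 0.0 size 22 25 R [-141.  190.] L [-141.  215.] world R [545.6 319.4] L [548.  344.3]
scene area 4980 bay c [-16.5 -11. ] yaw rel 0.0 size 29 180 R [ -16.5 -101. ] L [-16.5  79. ] world R [641.9  17.9] L [659.  197.1]
scene area 1601 bay c [-129.3  219.6] yaw rel -77.0 size 33 108 R [-182.   207.5] L [-76.6 231.8] world R [506.4 340.7] L [613.7 354.9]
t 20.575 tcp [ 397.9 -161.6  179.4] bay [-242.3 -302.9] F [ 0.1  0.  -0.1]
```

View pics/p4.png

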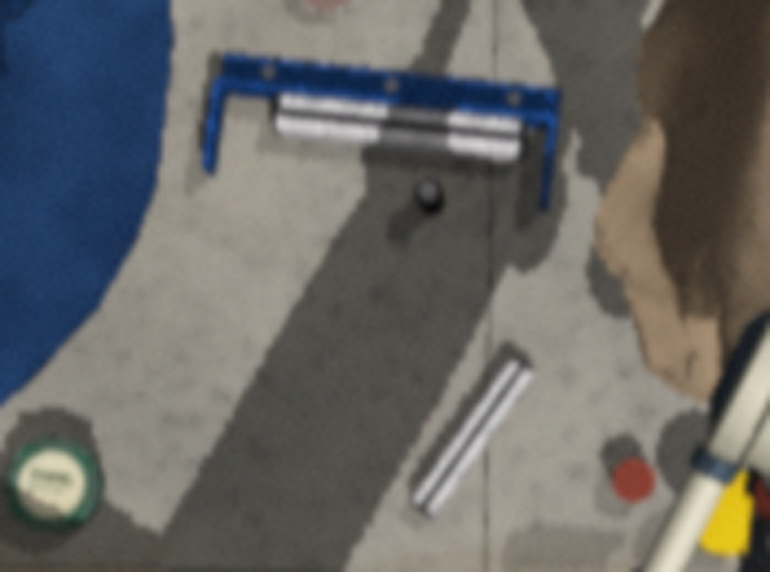

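View pics/p5.png

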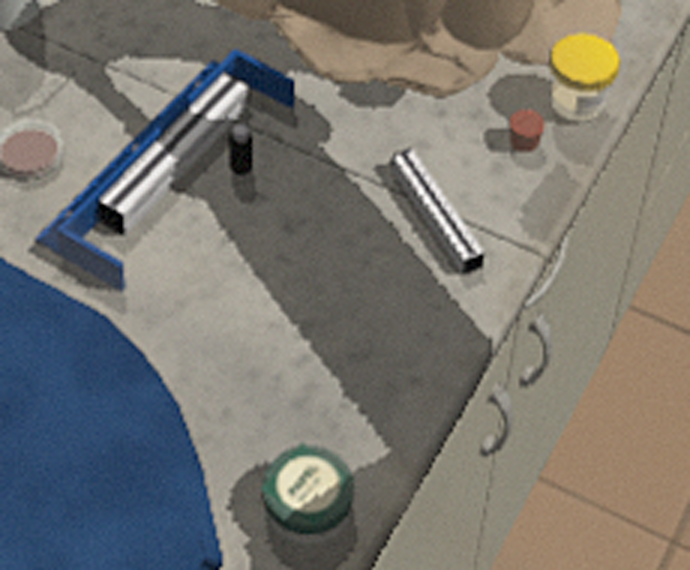

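Both pictures show the rail flat along the fence behind the post, at (280–520, 95–160) in the top crop, parallel to the bay. The tin, stopper, cup, dish and short rail are where they were, and the gripper is clear.

```bash
python3 -c "
from workcell import manip
print(manip.hand_in())"
```

```text
the job is handed in; nothing more can be done
None
```

The larger rail lies home along the bay's back fence, right-hand end in behind the post first, pushed only with the shut fingertips; no bystander appeared moved in the final views, and I handed in at about 21 s without seeing a verdict.

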